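# Set the stencil slide to its mark and lock it

### The job

Set the stencil slide to the brass mark so that its backlash is taken up: with the yellow crank knob wind the blue carriage away from the handwheel until its red pointer is about a centimetre past the mark, then wind it back in one go until the pointer stands exactly at the mark, leaving the wheel with its slack taken up in that returning direction. Then swing the red clamp lever clockwise home to its springy stop, press it there firmly with about 12 N (never over 16 N) and let go. Hold and turn the crank lightly, pinch and push together staying below 40 N; move the carriage only by the handwheel, and leave everything else where it is.

Things in the scene. Friction and masses are not known exactly. Their poses are not given: they have to be found in the camera images.
- pedestal: round green pedestal, 68 mm across, fixed on the slide's aluminium bed at its right-hand near end (seen from the robot); carries the screw and the handwheel. Origin on their vertical axis, at its underside, 20 mm above the table. Driving the screw takes a steady 3 to 5 N at the crank; it stays where left
- wheel: black handwheel, axis vertical, 128 mm across, rim top 67 mm above the table, three spokes. Origin on the axis, 45 mm above the table; x points along the wide spoke to the crank. It sits loosely on the screw: it turns freely by 0.70 rad in all (under 1 N at the crank) before one of its two narrow spokes (0.59 rad either side of its -x) meets the red dog pin and drives the screw
- crank (a point): middle of the gripping part of the yellow crank knob, an upright cylinder 22 mm across from 70 to 115 mm above the table, this point at 92 mm; it stands on the wheel 50 mm from the wheel's axis and spins freely about its own axis, so a hand can hold it without turning itself
- dog (a point): top of the red dog pin (8 mm across) on the screw's steel disc under the wheel, 33 mm from the axis. In the wheel's frame it lies at (-33, 0) mm when centred in the slack, at y = -11 mm when the wheel's slack is taken up clockwise (seen from above), at y = +11 mm when taken up counter-clockwise
- carriage: blue carriage, 85 x 75 x 34 mm, bearing a small framed amber stencil; slides along the bed. Origin mid underside; y is the sliding direction, away from the handwheel end (leftwards from the robot). A full turn of the screw moves it 40 mm (6.37 mm per rad): counter-clockwise from above along +y, clockwise back. It stops dead 60 mm from its start
- pointer (a point): tip of the red pointer on the carriage's far side, just above the white scale, 31 mm above the table; moves with the carriage. It starts 12 to 30 mm short of the mark (on the handwheel's side of it)
- mark (a point): tip of the brass mark, a small rider (16 x 16 x 14 mm, black line on top) fixed beside the white scale on the bed; its y axis is the same as the carriage's. The pointer is at the mark when its y in this frame is 0; the pointer's tip then stands about 2.5 mm from it
- lever_pivot (a point): on the vertical axis of the clamp lever, top of the lever's hub roughly, 70 mm above the table; on a green round foot 48 mm across on the bed's left-hand, near part
- lever_knob (a point): in the upper half of the red knob of the clamp lever: an upright cylinder 22 mm across, from 56 to 100 mm above the table, this point at 88 mm, 80 mm from the lever's axis; a thin steel bar (10 mm) joins it to the hub at 56 to 60 mm height
- lever (a joint): angle of the clamp lever (rad): grows as it swings clockwise seen from above; open 0 to 0.25 at the start, home at its stop at 1.30. It takes 3 to 5 N at the knob to swing and stays where left. Pressed against the stop the whole clamp gives elastically by a few mm at the knob (not shown by this angle) and springs back when let go: tell the push by the force felt, not by the position
- clamp: green round foot, 48 mm across, that carries the clamp lever; fixed on the bed. Its x axis points roughly away from the robot. Origin on the lever's axis, 20 mm above the table; with the lever at 0 the knob lies at x = -80 mm, y = 0 in this frame, at 1.30 at x = -21.4, y = 77 mm
- weight: brass cylinder weight, 34 x 30 mm, on the bed; loose, to be left alone. Origin at its underside's centre
- ink_cup: small blue ceramic cup, 40 mm across, on the bed; loose, to be left alone. Origin at its underside's centre
- spatula: spatula on the table; loose, to be left alone
- flat_brush: flat brush on the table; loose, to be left alone
- paste_jar: paste jar, 72 mm across, 80 mm tall; loose, to be left alone. Origin at its underside's centre
- tub: small wooden bowl, 90 mm across; loose, to be left alone. Origin at its underside's centre

How it is judged:
By the outcome, as a careful person would: the job done as asked, in the order asked, and still so for the second after the job is handed in, with the robot touching nothing.
It also fails if it takes over 72 s, if anything falls off the work surface, if the arm or the gripper's body presses on something with over 40 N, if the wrist force passes 120 N, or if a joint passes its speed limit or range.

### The arm

A 6-joint arm with a two-finger parallel gripper is mounted at the origin on the work surface. World frame = base frame: x ahead of the robot, y to its left, z up, the work surface at z = 0. Lengths are in m, angles in degrees, forces in N, time in s.
With the tool pointing down it reaches from about 0.4 to 0.825 m from the base axis. Payload 7 kg.
Tool frame: the origin (TCP) lies midway between the tips of the shut fingers; the grasp point (between the pads) lies 19 mm behind it; y points along the fingers, z is the direction in which the jaws open and shut, and the axes are right-handed (so a half turn about y gives the same grasp; the last joint's range is limited). The gripper opens to 88 mm and grips with 3 to 60 N. Pads are 19 mm wide; open, the fingers measure 130 mm over their backs; the gripper's body (78 mm by 193 mm) begins 47 mm behind the grasp point.
Start: joints at [-54.024, 20.546, 0.682, 0, -70.136, -16.507], TCP at [0.225, -0.636, 0.227] pointing down, gripper open.
Joint ranges: [-176.03, 176.03], [-82.01, 121.73], [-58.28, 71.71], [-173.87, 95.51], [-174.79, -0.11], [-173.66, 173.66]. Speed limits (degrees/s): [136.94, 136.94, 172.46, 180, 180, 180].

### API

Orientations are given as [roll, pitch, yaw] about the fixed x, y, z axes, in that order (R = Rz(yaw) Ry(pitch) Rx(roll)).
In Python, from plant import ctrl gives the robot as it stands.
- The arm moves only by the tool step_arm, never from a script. Its argument "rows" is a list that holds one entry, the list of rows, each a list of 7 numbers: the gripper command: -1 is shut, 1 is fully open, values between are in proportion, then the shift along the world's x, y, z in cm, then the turn, a rotation vector about the world's x, y, z in degrees. In form: [[[fingers, tx, ty, tz, rx, ry, rz], ...]]. A call has 1 to 12 rows; each row shifts and turns the commanded pose from where the row before left it; what a row does not reach is not made up. A row lasts 1/8 s, in which the tool goes at most 62.5 mm and 10.7 degrees, less where a joint would pass 70% of its speed; a pose out of reach is approached as far as the arm can. A call is refused whole if a number of a shift passes 6.25 or a number of a turn 10.7, either way. A call with a gripper value outside its range is refused whole. The fingers move at their own pace and stop on an object; the grip force is fixed at half the most. Time passes only in rows, so rows that do not move let the fingers close. It gives the time, the measured TCP pose, the force and the opening at its end, in the units of the state.
- ctrl.get_obs(): the state, without advancing time (a new reading comes with each control period).
- ctrl.snapshot(name): name is "scene" or "side" or "wrist"; returns the picture (384x512x3 uint8, blue, green, red); there is no depth.
- ctrl.camera_params(name): a dict with "vertical_fov" (degrees; the focal length in pixels is half the picture's height over the tangent of half this angle, whatever the lens; pixels are square), "cx", "cy" (the principal point, pixels), "rvec" (rotation vector, rad) and "tvec" (3), from world to camera coordinates, as OpenCV has them. Camera axes: x right, y down, z forward; pixel columns grow to the right and rows downward; lengths in m; the calibration is good to about 2 mm. The wrist camera is an equidistant fisheye: a pixel r from the principal point sees the ray r / f radians off the axis. A picture is of the moment at which its call begins: read the wrist's pose just before it. camera_params takes no time and is no camera call; for the wrist camera it gives the pose at the moment of the call.
- ctrl.close_job(): hands the job in, once; it reports no verdict.
The state is a dict: "clock": time; "joint_pos": joint angles; "qvel": joint speeds; "tau": joint torques, N m; "tool_pos": TCP position; "orientation": TCP orientation; "force": force on the tool from outside, world axes, zero at the start; "moment": the same for the moment, N m; "opening": finger opening in m.
Only numpy, scipy, OpenCV 4.12 (cv2) and the standard library are available. Lean on these libraries where they do the work, as an engineer would, in place of code of your own. Each camera call takes 0.05 s, during which the arm holds its last target. There are 200 camera calls.

## Working session

There is one attempt and no reset: what is moved stays moved. The work goes in short steps, Python scripts to look and compute and a tool call to move; the robot and the scene stay as the last step left them, time stands still between calls to the robot, and variables do not carry over. Pictures are saved under pics/ and viewed, about 8 in all and at most 12, crops included, and the job is handed in when it is done.

Besides the shell and the picture viewer there is one more tool, called after "Call:" as a command line: name --argument value ..., lists and objects as JSON in quotes. step_arm: Moves the arm, as the interface text tells. Its arguments: {"type":"object","properties":{"rows":{"type":"array"}},"required":["rows"]}

```bash
mkdir -p pics; ls; cat > h.py <<'E'
import numpy as np, cv2
from plant import ctrl
def cam(n):
    p=ctrl.camera_params(n); R=cv2.Rodrigues(np.array(p["rvec"],float))[0]; t=np.array(p["tvec"],float).ravel()
    f=192/np.tan(np.radians(p["vertical_fov"])/2); return R,t,f,p["cx"],p["cy"]
def at_z(n,u,v,z,c=None):
    R,t,f,cx,cy=c or cam(n); a,b=(u-cx)/f,(v-cy)/f
    if n=="wrist":
        r=np.hypot(a,b); s=np.sin(r)/max(r,1e-9); d=np.array([a*s,b*s,np.cos(r)])
    else: d=np.array([a,b,1])
    d=R.T@d; o=-R.T@t; return o+d*(z-o[2])/d[2]
def proj(n,P,c=None):
    R,t,f,cx,cy=c or cam(n); q=R@np.asarray(P,float)+t
    if n=="wrist":
        r=np.hypot(q[0],q[1]); th=np.arctan2(r,q[2]); return cx+f*th*q[0]/r, cy+f*th*q[1]/r
    return cx+f*q[0]/q[2], cy+f*q[1]/q[2]
E
python3 - <<'E'
from h import *
for n in ["scene","side","wrist"]:
    R,t,f,cx,cy=cam(n); print(n,-R.T@t,R[2],f,cx,cy)
a=ctrl.snapshot("scene");b=ctrl.snapshot("side")
cv2.imwrite("pics/scene_raw.png",a);cv2.imwrite("pics/side_raw.png",b)
cv2.imwrite("pics/scene0.png",cv2.resize(a,(800,600),interpolation=cv2.INTER_CUBIC));cv2.imwrite("pics/side0.png",cv2.resize(b,(800,600),interpolation=cv2.INTER_CUBIC))
print(ctrl.get_obs())
E
```

```text
pics
scene [1.26253163 0.80519194 1.1701267 ] [-0.46621172 -0.52661173 -0.71086336] 466.5907647873725 253.68213201922114 189.09821252683741
side [0.3180867  0.84785539 0.89941842] [ 0.19521314 -0.71567015 -0.67060276] 396.261990400913 256.29013648013944 192.31839494947926
wrist [ 0.15686837 -0.66070469  0.38333127] [ 0.25251863  0.09112996 -0.96329106] 297.3186396354542 256.9820002795808 193.631967650773
{'clock': 0.1, 'joint_pos': array([-5.40253780e+01,  2.05911432e+01,  6.39061937e-01, -1.68409615e-02,
       -7.01346446e+01, -1.65057849e+01]), 'qvel': array([ 0.0010685 , -0.12688343,  0.25772053,  0.11133343,  0.08559713,
        0.0443017 ]), 'tau': array([-2.34384905e-03, -5.84161627e+01,  2.93747878e+01,  7.01560646e+00,
        1.01032850e-02, -6.46753597e-05]), 'tool_pos': array([ 0.22479139, -0.63601798,  0.22567645]), 'orientation': array([-8.99123496e+01,  9.46231629e-03,  1.94631096e+01]), 'force': array([-0.96287723, -0.68193128, -0.2806392 ]), 'moment': array([ 0.00759652,  0.05483241, -0.05119899]), 'opening': 0.08764629351124413}
```

View pics/scene0.png

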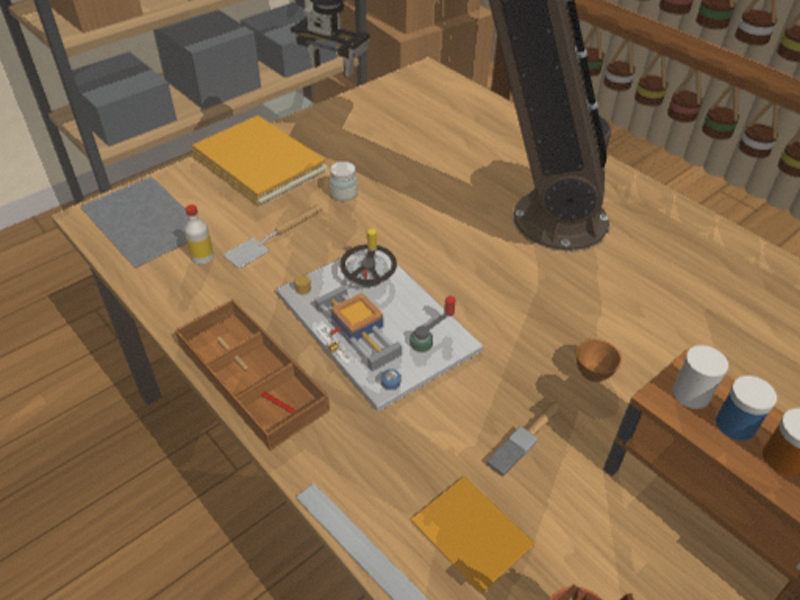

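View pics/side0.png

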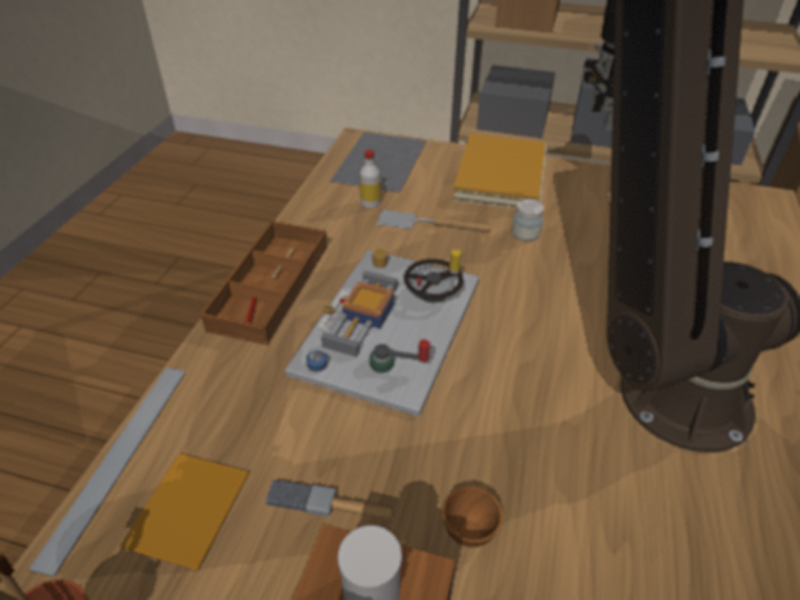

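The scene shows the wheel at about (368,265), knob (372,240), lever knob (450,305) and hub (421,340). I'll enlarge both views.

```bash
python3 - <<'E'
import cv2
a=cv2.imread("pics/scene_raw.png");b=cv2.imread("pics/side_raw.png")
for n,i,(x,y) in(("c1",a,(172,142)),("c2",b,(180,152))):
    cv2.imwrite(f"pics/{n}.png",cv2.resize(i[y:y+118,x:x+140],None,fx=5,fy=5,interpolation=cv2.INTER_CUBIC))
E
```

```text
(no output)
```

View pics/c1.png

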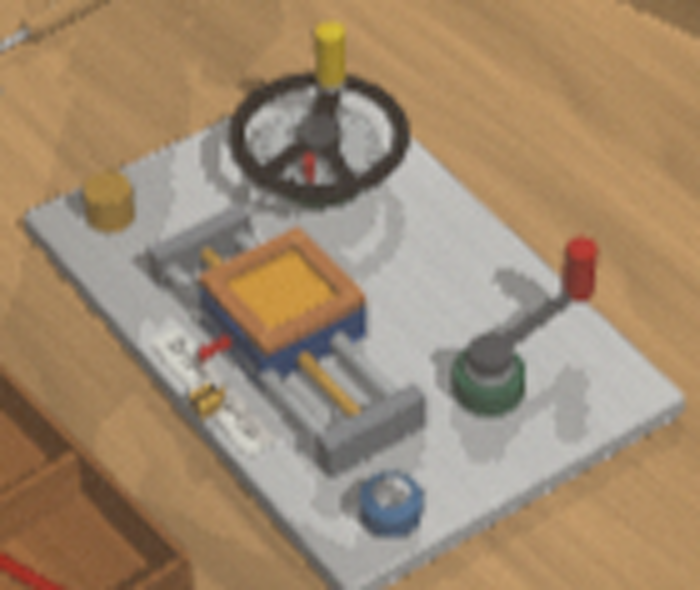

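View pics/c2.png

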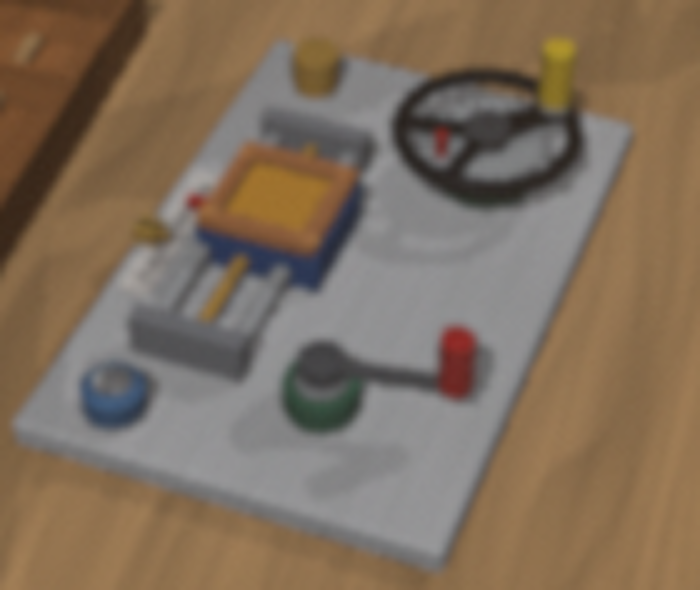

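Scene crop: knob top (330,31), wheel hub (319,130), dog (309,158), pointer tip about (203,355), mark (207,398), lever knob top (581,246), hub (490,347). Side crop: knob top (559,46), hub (489,128), dog (442,140), pointer (192,203), mark (150,230), lever knob top (458,335), hub (323,355).

```bash
python3 - <<'E'
from h import *
cs,cd=cam("scene"),cam("side")
pts={"cranktop":((330,31),(559,46),.115),"wheelhub":((319,130),(489,128),.067),"dog":((309,155),(442,130),.06),
"pointer":((203,355),(190,203),.031),"mark":((207,394),(150,226),.034),"levknobtop":((581,246),(458,335),.1),"levhub":((490,345),(323,352),.07),
"bedL/TL":((25,212),(278,42),.02),"bedR/BR":((683,400),(440,560),.02),"weighttop":((108,180),(317,47),.05),"cup":((391,495),(113,385),.04),"wheelrim":((319,135),(488,130),.067)}
for k,(a,b,z) in pts.items():
    a=(a[0]/5+172-.4,a[1]/5+142-.4);b=(b[0]/5+180-.4,b[1]/5+152-.4)
    Pa=np.hstack([cs[0],cs[1][:,None]]);Pb=np.hstack([cd[0],cd[1][:,None]])
    X=cv2.triangulatePoints(Pa,Pb,np.array([(a[0]-cs[3])/cs[2],(a[1]-cs[4])/cs[2]]),np.array([(b[0]-cd[3])/cd[2],(b[1]-cd[4])/cd[2]]))[:,0];X=X[:3]/X[3]
    print(k,(1000*at_z("scene",*a,z,cs)[:2]).round(),(1000*at_z("side",*b,z,cd)[:2]).round(),(1000*X).round())
E
```

```text
cranktop [ 480. -166.] [ 478. -168.] [ 479. -168.  114.]
wheelhub [ 518. -133.] [ 514. -131.] [ 515. -137.   62.]
dog [ 535. -124.] [ 545. -128.] [ 542. -115.   71.]
pointer [689. -45.] [692. -44.] [691. -42.  34.]
mark [709. -15.] [708. -13.] [709. -15.  33.]
levknobtop [482.  90.] [481.  89.] [481.  88.  99.]
levhub [566.  95.] [558.  95.] [561.  90.  63.]
bedL/TL [ 697. -241.] [ 695. -238.] [ 696. -242.   18.]
bedR/BR [471. 180.] [465. 183.] [466. 177.  12.]
weighttop [ 650. -202.] [ 654. -203.] [ 653. -198.   54.]
cup [676. 128.] [678. 128.] [677. 129.  41.]
wheelrim [ 522. -129.] [ 514. -129.] [ 516. -136.   59.]
```

Call:
step_arm --rows '[[[-0.4, 3.7, 5.0, 0, 0, 0, 0], [-0.4, 3.7, 5.0, 0, 0, 0, 0], [-0.4, 3.7, 5.0, 0, 0, 0, 0], [-0.4, 3.7, 5.0, 0, 0, 0, 0], [-0.4, 3.7, 5.0, 0, 0, 0, 0], [-0.4, 3.7, 5.0, 0, 0, 0, 0], [-0.4, 3.7, 5.0, 0, 0, 0, 0], [-0.4, 3.7, 5.0, 0, 0, 0, 0], [-0.4, 3.7, 5.0, 0, 0, 0, 0], [-0.4, 3.7, 5.0, 0, 0, 0, 0], [-0.4, 3.7, 5.0, 0, 0, 0, 0], [-0.4, 3.7, 5.0, 0, 0, 0, 0]]]'

```text
clock: 1.6
tool_pos: [0.6697, -0.0345, 0.2263]
orientation: [-90.0, 0.0, 19.5]
force: [0.6, -0.9, 0.3]
opening: 0.0264
```

```bash
python3 - <<'E'
from h import *
o=ctrl.get_obs(); print(o["clock"],o["joint_pos"].round(1),o["tool_pos"].round(4),o["orientation"].round(2),o["opening"],np.abs(o["qvel"]).max())
c=cam("wrist"); a=ctrl.snapshot("wrist"); np.save("pics/w1.npy",np.array(c,dtype=object),allow_pickle=True)
cv2.imwrite("pics/w1_raw.png",a); cv2.imwrite("pics/w1.png",cv2.resize(a,(800,600),interpolation=cv2.INTER_CUBIC))
E
```

```text
1.6 [ 13.7  20.2   0.1  -0.  -69.9 -84.2] [ 0.6697 -0.0345  0.2263] [-9.000e+01  3.000e-02  1.948e+01] 0.02637171121116972 35.115169897976365
```

View pics/w1.png

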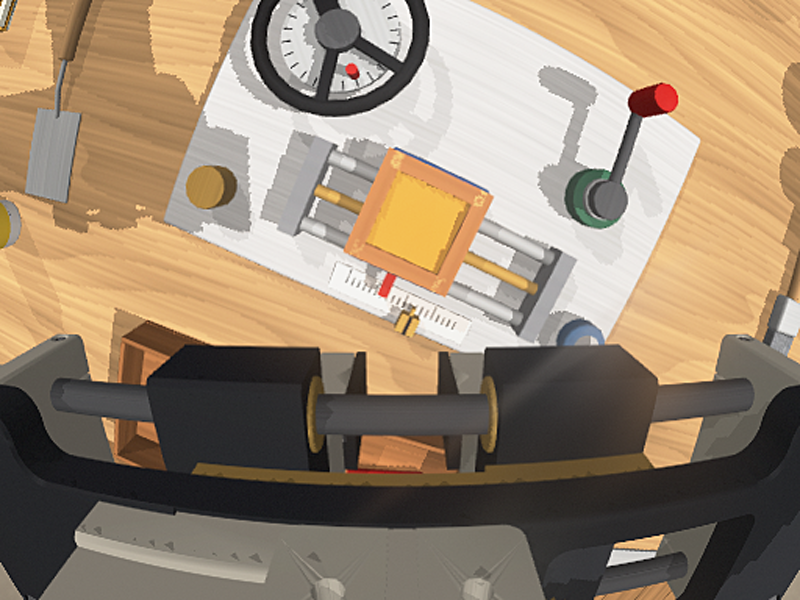

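Wrist view: wheel hub (339,30), dog (352,71), pointer tip about (385,296), mark (407,320), lever knob top (660,98), hub (607,200). I'll enlarge the pointer and mark.

```bash
python3 - <<'E'
from h import *
a=cv2.imread("pics/w1_raw.png"); cv2.imwrite("pics/w1c.png",cv2.resize(a[160:222,205:305],None,fx=8,fy=8,interpolation=cv2.INTER_CUBIC))
c=tuple(np.load("pics/w1.npy",allow_pickle=True))
for k,(u,v,z) in {"hub":(339,30,.067),"dog":(352,70,.06),"levknob":(660,98,.1),"levhub":(607,198,.07),"bedfarR":(166,220,.02),"bedfarL":(603,370,.02),"bednearL":(700,137,.02),"bedRnear":(262,0,.02),
 "ptr":(385,296,.031),"mark":(407,312,.034),"endR":(288,232,.05),"endL":(525,338,.05)}.items():
    print(k,(1000*at_z("wrist",u*.64-.2,v*.64-.2,z,c)[:2]).round(1))
E
```

```text
hub [ 517.2 -134.3]
dog [ 541.2 -116.8]
levknob [484.6  82.7]
levhub [561.6  82.8]
bedfarR [ 695.2 -239.8]
bedfarL [696.  169.6]
bednearL [464.  174.2]
bedRnear [ 494.8 -217. ]
ptr [693.5 -40.5]
mark [699.3 -20.2]
endR [ 666.3 -125. ]
endL [684.2  72.5]
```

View pics/w1c.png

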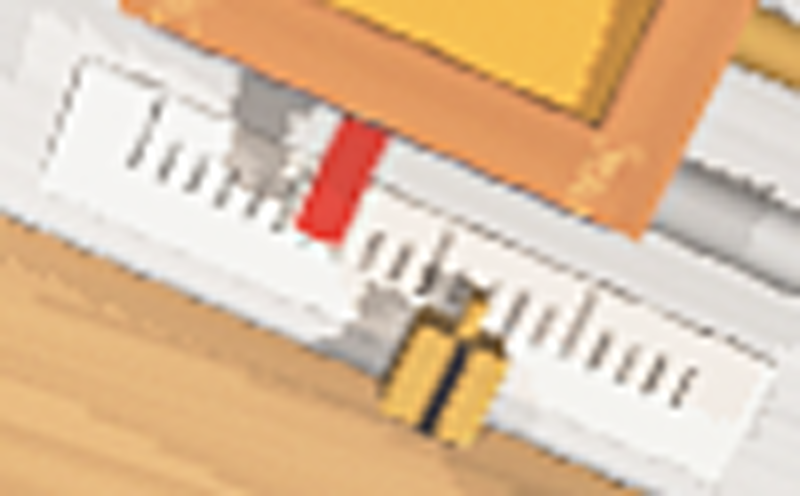

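Crop: red tip centre (322,232), mark's brass tip about (480,298), black line from (460,350) to (430,430), scale edge from (85,62) to (775,360).

```bash
python3 - <<'E'
from h import *
c=tuple(np.load("pics/w1.npy",allow_pickle=True)); print(-c[0].T@c[1])
def q(u,v,z): return 1000*at_z("wrist",205+u/8-.45,160+v/8-.45,z,c)[:2]
for k,x in {"tip":(322,237,.031),"tipL":(297,228,.031),"tipR":(345,243,.031),"ptrbaseL":(343,118,.031),"ptrbaseR":(388,135,.031),"markline_a":(462,350,.034),"markline_b":(428,430,.034),"marktip34":(480,297,.034),"marktip31":(480,297,.031),"marktip22":(480,297,.022),"s1":(85,62,.021),"s2":(775,360,.021),"t0":(155,105,.021),"t1":(445,232,.021),"t2":(590,292,.021)}.items(): print(k,q(*x).round(1))
E
```

```text
[ 0.60177464 -0.05905203  0.38402053]
tip [694.  -42.2]
tipL [693.9 -46.3]
tipR [693.7 -38.5]
ptrbaseL [675.3 -45.2]
ptrbaseR [675.5 -37.9]
markline_a [703.1 -16.1]
markline_b [717.1 -16.7]
marktip34 [694.1 -16.4]
marktip31 [694.9 -16.1]
marktip22 [697.3 -15. ]
s1 [682.2 -85.8]
s2 [691.7  33.7]
t0 [685.1 -73.3]
t1 [689.4 -23.7]
t2 [691.    1.4]
```

Call:
step_arm --rows '[[[0, -1.58, -1.1, -0.6, 0, 0, -9.1], [0, -1.58, -1.1, -0.6, 0, 0, -9.1], [0, -1.58, -1.1, -0.6, 0, 0, -9.1], [0, -1.58, -1.1, -0.6, 0, 0, -9.1], [0, -1.58, -1.1, -0.6, 0, 0, -9.1], [0, -1.58, -1.1, -0.6, 0, 0, -9.1], [0, -1.58, -1.1, -0.6, 0, 0, -9.1], [0, -1.58, -1.1, -0.6, 0, 0, -9.1], [0, -1.58, -1.1, -0.6, 0, 0, -9.1], [0, -1.58, -1.1, -0.6, 0, 0, -9.1], [0, -1.58, -1.1, -0.6, 0, 0, -9.1], [0, -1.6, -1.1, -0.6, 0, 0, -9.1]]]'

```text
clock: 3.15
tool_pos: [0.4776, -0.1926, 0.1526]
orientation: [-89.7, 2.8, -87.7]
force: [0.5, -1.9, -0.1]
opening: 0.0439
```

Call:
step_arm --rows '[[[0, 0, 0, -0.5, 0, 0, 0], [0, 0, 0, 0, 0, 0, 0]]]'

```text
clock: 3.4
tool_pos: [0.4778, -0.1933, 0.1474]
orientation: [-89.7, 2.7, -87.7]
force: [0.2, 0.2, 0.7]
opening: 0.0439
```

```bash
python3 - <<'E'
from h import *
o=ctrl.get_obs(); print(o["clock"],o["joint_pos"].round(1),o["tool_pos"].round(4),o["orientation"].round(2),o["opening"],np.abs(o["qvel"]).max())
c=cam("wrist"); a=ctrl.snapshot("wrist"); np.save("pics/w2.npy",np.array(c,dtype=object),allow_pickle=True)
cv2.imwrite("pics/w2_raw.png",a)
h=cv2.cvtColor(a,cv2.COLOR_BGR2HSV); m=cv2.inRange(h,(24,150,120),(34,255,255))
n,l,s,ce=cv2.connectedComponentsWithStats(m)
for i in range(1,n):
    if s[i,4]>60: print(s[i],ce[i].round(1),(1000*at_z("wrist",*ce[i],.115,c)).round(1))
print("pred",proj("wrist",[.479,-.1675,.115],c),proj("wrist",[.479,-.1675,.07],c))
E
```

```text
3.4 [  -2.4   10.1  -23.6   -3.3  -56.3 -173.6] [ 0.4778 -0.1933  0.1474] [-89.72   2.73 -87.75] 0.04385435200280525 1.2057257599023863
[244 173  30  29 666] [258.3 187.2] [ 477.9 -168.7  115. ]
pred (np.float64(259.95254954698385), np.float64(185.4197713199125)) (np.float64(259.1251173977087), np.float64(174.6216447748763))
```

```bash
cat >> h.py <<'E'
from scipy.spatial.transform import Rotation as Ro
def rotto(yaw,o=None):
    o=o or ctrl.get_obs(); return (Ro.from_euler("xyz",[-90,0,yaw],degrees=True)*Ro.from_euler("xyz",o["orientation"],degrees=True).inv()).as_rotvec(degrees=True)
E
python3 - <<'E'
from h import *
print(rotto(-73)); o=ctrl.get_obs(); print(o["tool_pos"])
# crank path rows: centre C, r, phi0, step
C=np.array([51.65,-13.5]); d=np.array([47.8,-16.85])-C; print(np.hypot(*d),np.degrees(np.arctan2(d[1],d[0])))
E
```

```text
[-2.73996172 -0.15514607 14.69914272]
[ 0.47817698 -0.19300327  0.1476637 ]
5.103430218980173 -138.97249594075063
```

Call:
step_arm --rows '[[[0, 0, 1.2, 0, -1.37, -0.1, 7.35], [0, 0, 1.25, 0, -1.37, -0.05, 7.35], [0, 0, 0, 0, 0, 0, 0], [0, 0, 0, 0, 0, 0, 0]]]'

```text
clock: 3.95
tool_pos: [0.4786, -0.1681, 0.148]
orientation: [-90.0, 0.0, -73.1]
force: [-0.1, -0.3, -0.3]
opening: 0.0437
```

```bash
python3 - <<'E'
from h import *
o=ctrl.get_obs(); print(o["clock"],o["joint_pos"].round(1),o["tool_pos"].round(4),o["orientation"].round(2),o["force"].round(1))
print(rotto(-73))
C=np.array([51.65,-13.5]);r=5.05
for st in (7.5,):
  for k in range(0,4): 
    ph=np.radians(-138.75+90*k+st*np.arange(13)); P=C+r*np.c_[np.cos(ph),np.sin(ph)]; print(P[0].round(2),np.diff(P,axis=0).round(2).tolist())
E
```

```text
3.95 [   2.8    8.7  -26.5   -0.   -54.7 -165.9] [ 0.4786 -0.1681  0.148 ] [-8.995e+01  3.000e-02 -7.307e+01] [-0.1 -0.3 -0.3]
[-0.03837137  0.03697737  0.06682586]
[ 47.85 -16.83] [[0.47, -0.47], [0.52, -0.4], [0.57, -0.33], [0.61, -0.25], [0.64, -0.17], [0.65, -0.09], [0.66, 0.0], [0.65, 0.09], [0.64, 0.17], [0.61, 0.25], [0.57, 0.33], [0.52, 0.4]]
[ 54.98 -17.3 ] [[0.47, 0.47], [0.4, 0.52], [0.33, 0.57], [0.25, 0.61], [0.17, 0.64], [0.09, 0.65], [0.0, 0.66], [-0.09, 0.65], [-0.17, 0.64], [-0.25, 0.61], [-0.33, 0.57], [-0.4, 0.52]]
[ 55.45 -10.17] [[-0.47, 0.47], [-0.52, 0.4], [-0.57, 0.33], [-0.61, 0.25], [-0.64, 0.17], [-0.65, 0.09], [-0.66, 0.0], [-0.65, -0.09], [-0.64, -0.17], [-0.61, -0.25], [-0.57, -0.33], [-0.52, -0.4]]
[48.32 -9.7 ] [[-0.47, -0.47], [-0.4, -0.52], [-0.33, -0.57], [-0.25, -0.61], [-0.17, -0.64], [-0.09, -0.65], [0.0, -0.66], [0.09, -0.65], [0.17, -0.64], [0.25, -0.61], [0.33, -0.57], [0.4, -0.52]]
```

Call:
step_arm --rows '[[[0, 0, 0, -1.8, 0, 0, 0], [0, 0, 0, -1.8, 0, 0, 0], [0, 0, 0, -1.8, 0, 0, 0], [0, 0, 0, -1.7, 0, 0, 0], [-0.2, 0, 0, 0, 0, 0, 0], [-0.4, 0, 0, 0, 0, 0, 0], [-0.4, 0, 0, 0, 0, 0, 0]]]'

```text
clock: 4.82
tool_pos: [0.4787, -0.1687, 0.0776]
orientation: [-89.9, -0.0, -73.1]
force: [-0.4, -0.2, -0.0]
opening: 0.027
```

Call:
step_arm --rows '[[[-0.4, 0.47, -0.47, 0, 0, 0, 0], [-0.4, 0.52, -0.4, 0, 0, 0, 0], [-0.4, 0.57, -0.33, 0, 0, 0, 0], [-0.4, 0.61, -0.25, 0, 0, 0, 0], [-0.4, 0.64, -0.17, 0, 0, 0, 0], [-0.4, 0.65, -0.09, 0, 0, 0, 0]]]'

```text
clock: 5.58
tool_pos: [0.5123, -0.1863, 0.0766]
orientation: [-90.1, 0.0, -73.1]
force: [-3.9, -1.2, 3.0]
opening: 0.0263
```

Call:
step_arm --rows '[[[-0.4, 0.66, 0, 0, 0, 0, 0], [-0.4, 0.65, 0.09, 0, 0, 0, 0], [-0.4, 0.64, 0.17, 0, 0, 0, 6], [-0.4, 0.61, 0.25, 0, 0, 0, 6], [-0.4, 0.57, 0.33, 0, 0, 0, 6], [-0.4, 0.52, 0.4, 0, 0, 0, 6]]]'

```text
clock: 6.32
tool_pos: [0.5498, -0.1732, 0.0767]
orientation: [-90.0, 0.0, -48.8]
force: [-3.5, -2.7, 1.5]
opening: 0.0264
```

Call:
step_arm --rows '[[[-0.4, 0.47, 0.47, 0, 0, 0, 7.5], [-0.4, 0.4, 0.52, 0, 0, 0, 7.5], [-0.4, 0.33, 0.57, 0, 0, 0, 7.5], [-0.4, 0.25, 0.61, 0, 0, 0, 7.5], [-0.4, 0.17, 0.64, 0, 0, 0, 7.5], [-0.4, 0.09, 0.65, 0, 0, 0, 7.5]]]'

```text
clock: 7.08
tool_pos: [0.5675, -0.1386, 0.0768]
orientation: [-90.0, -0.1, -3.8]
force: [-1.1, -3.4, -0.4]
opening: 0.0265
```

Call:
step_arm --rows '[[[-0.4, 0.0, 0.66, 0, 0, 0, 7.5], [-0.4, -0.09, 0.65, 0, 0, 0, 7.5], [-0.4, -0.17, 0.64, 0, 0, 0, 7.5], [-0.4, -0.25, 0.61, 0, 0, 0, 7.5], [-0.4, -0.33, 0.57, 0, 0, 0, 7.5], [-0.4, -0.4, 0.52, 0, 0, 0, 7.5], [-0.4, -0.47, 0.47, 0, 0, 0, 7.5], [-0.4, -0.52, 0.4, 0, 0, 0, 7.5], [-0.4, -0.57, 0.33, 0, 0, 0, 7.5], [-0.4, -0.61, 0.25, 0, 0, 0, 7.5], [-0.4, -0.64, 0.17, 0, 0, 0, 7.5], [-0.4, -0.65, 0.09, 0, 0, 0, 7.5]]]'

```text
clock: 8.57
tool_pos: [0.5221, -0.0841, 0.0772]
orientation: [-90.3, -0.1, 86.3]
force: [4.3, 0.1, -3.4]
opening: 0.0261
```

Call:
step_arm --rows '[[[-0.4, -0.66, 0.0, 0, 0, 0, 7.5], [-0.4, -0.65, -0.09, 0, 0, 0, 7.5], [-0.4, -0.64, -0.17, 0, 0, 0, 7.5], [-0.4, -0.61, -0.25, 0, 0, 0, 7.5], [-0.4, -0.57, -0.33, 0, 0, 0, 7.5], [-0.4, -0.52, -0.4, 0, 0, 0, 7.5], [-0.4, 0, 0, 0, 0, 0, 0]]]'

```text
clock: 9.45
tool_pos: [0.4847, -0.0967, 0.0772]
orientation: [-90.2, 0.1, 130.9]
force: [2.0, 3.0, -0.8]
opening: 0.0264
```

```bash
python3 - <<'E'
from h import *
o=ctrl.get_obs(); print(o["clock"],o["joint_pos"].round(1),o["tool_pos"].round(4),o["orientation"].round(2),o["force"].round(1))
c=cam("scene"); a=ctrl.snapshot("scene"); b=ctrl.snapshot("wrist"); cv2.imwrite("pics/s3_raw.png",a);cv2.imwrite("pics/w3_raw.png",b)
cv2.imwrite("pics/s3c.png",np.hstack([cv2.resize(a[190:250,190:240],None,fx=8,fy=8,interpolation=cv2.INTER_CUBIC),cv2.resize(b,(400,480))[:, :390]]))
for n,im in(("old",cv2.imread("pics/scene_raw.png")),("new",a)):
    h=cv2.cvtColor(im,cv2.COLOR_BGR2HSV); m=cv2.inRange(h,(0,150,80),(6,255,255))|cv2.inRange(h,(174,150,80),(180,255,255))
    m[:200]=0; m[225:]=0; m[:,:205]=0;m[:,230:]=0
    ys,xs=np.nonzero(m); print(n,xs.mean(),ys.mean(),len(xs),xs.min(),at_z("scene",xs.mean(),ys.mean(),.031,c))
E
```

```text
9.45 [ 11.6  12.5 -33.1   0.  -44.2  29.4] [ 0.4847 -0.0967  0.0772] [-9.0160e+01  1.0000e-01  1.3093e+02] [ 2.   3.  -0.8]
old 214.42857142857142 211.14285714285714 7 212 [ 0.67999694 -0.04547973  0.031     ]
new 219.0 216.22222222222223 9 217 [ 0.68226461 -0.01828327  0.031     ]
```

Call:
step_arm --rows '[[[-0.4, -0.47, -0.47, 0, 0, 0, 7.5], [-0.4, -0.4, -0.52, 0, 0, 0, 7.5], [-0.4, -0.33, -0.57, 0, 0, 0, 7.5], [-0.4, -0.25, -0.61, 0, 0, 0, 7.5], [-0.4, -0.17, -0.64, 0, 0, 0, 7.5], [-0.4, -0.09, -0.65, 0, 0, 0, 7.5], [-0.4, 0.0, -0.66, 0, 0, 0, 7.5], [-0.4, 0.09, -0.65, 0, 0, 0, 7.5], [-0.4, 0.17, -0.64, 0, 0, 0, 7.5], [-0.4, 0.25, -0.61, 0, 0, 0, 7.5], [-0.4, 0, 0, 0, 0, 0, 0]]]'

```text
clock: 10.92
tool_pos: [0.4709, -0.1579, 0.0767]
orientation: [-90.0, -0.0, -154.2]
force: [-0.4, -0.3, -0.4]
opening: 0.0264
```

```bash
python3 - <<'E'
from h import *
o=ctrl.get_obs(); print(o["clock"],o["joint_pos"].round(1),o["tool_pos"].round(4),o["orientation"].round(2),o["force"].round(1))
c=cam("scene"); a=ctrl.snapshot("scene");cv2.imwrite("pics/s4_raw.png",a)
h=cv2.cvtColor(a,cv2.COLOR_BGR2HSV); m=cv2.inRange(h,(0,150,80),(6,255,255))|cv2.inRange(h,(174,150,80),(180,255,255))
m[:200]=0; m[230:]=0; m[:,:205]=0;m[:,235:]=0
ys,xs=np.nonzero(m); print(xs.mean(),ys.mean(),len(xs),at_z("scene",xs.mean(),ys.mean(),.031,c))
cw=cam("wrist"); print(proj("wrist",[.694,-.016,.031],cw), -cw[0].T@cw[1])
E
```

```text
10.925 [  4.2  12.8 -32.7   0.  -44.5 111.6] [ 0.4709 -0.1579  0.0767] [-8.9980e+01 -1.0000e-02 -1.5422e+02] [-0.4 -0.3 -0.4]
220.375 217.875 8 [ 0.683269   -0.00978763  0.031     ]
(np.float64(217.00236973297265), np.float64(-109.36430325668607)) [ 0.53595269 -0.12687447  0.2343669 ]
```

Call:
step_arm --rows '[[[-0.4, 0, 0, 2.5, 0, 0, 0], [-0.4, 0, 0, 2.5, 0, 0, 0], [-0.4, 3.0, 2.8, 0, 0, 0, 0], [-0.4, 3.0, 2.8, 0, 0, 0, 0], [-0.4, 3.0, 2.8, -0.7, 0, 0, 0], [-0.4, 3.0, 2.8, -0.7, 0, 0, 0], [-0.4, 0, 0, 0, 0, 0, 0], [-0.4, 0, 0, 0, 0, 0, 0]]]'

```text
clock: 11.98
tool_pos: [0.5902, -0.0456, 0.1123]
orientation: [-90.0, -0.1, -154.1]
force: [-0.0, 0.6, 1.0]
opening: 0.0265
```

```bash
cat >> h.py <<'E'
def shot(n):
    o=ctrl.get_obs(); c=cam("wrist"); a=ctrl.snapshot("wrist"); cv2.imwrite(f"pics/{n}_raw.png",a); np.save(f"pics/{n}.npy",np.array(c,dtype=object),allow_pickle=True)
    print(round(o["clock"],2),o["tool_pos"].round(4),o["orientation"].round(1),o["force"].round(1)); return c,a
def red(a,c,win,z=.031):
    h=cv2.cvtColor(a,cv2.COLOR_BGR2HSV); m=cv2.inRange(h,(0,140,80),(6,255,255))|cv2.inRange(h,(174,140,80),(180,255,255))
    x0,x1,y0,y1=win; k=np.zeros_like(m); k[y0:y1,x0:x1]=m[y0:y1,x0:x1]
    n,l,s,ce=cv2.connectedComponentsWithStats(k); i=1+np.argmax(s[1:,4]); ys,xs=np.nonzero(l==i)
    P=np.array([at_z("wrist",x,y,z,c)[:2]*1000 for x,y in zip(xs,ys)]); print("red",s[i],ce[i].round(1),P.mean(0).round(2),P.min(0).round(1),P.max(0).round(1)); return P
E
python3 - <<'E'
from h import *
c,a=shot("w5"); red(a,c,(150,400,0,150))
u,v=proj("wrist",[.694,-.010,.031],c); print(u,v); x,y=int(u)-50,max(0,int(v)-40)
print(x,y); cv2.imwrite("pics/w5c.png",cv2.resize(a[y:y+75,x:x+100],None,fx=8,fy=8,interpolation=cv2.INTER_CUBIC))
E
```

```text
11.97 [ 0.5902 -0.0456  0.1123] [-9.000e+01 -1.000e-01 -1.541e+02] [-0.   0.6  1. ]
red [254  61  22  27 261] [264.7  74.1] [686.26  -6.39] [675.5 -11.1] [697.1  -2. ]
273.118455264768 67.54343946883044
223 27
```

View pics/w5c.png

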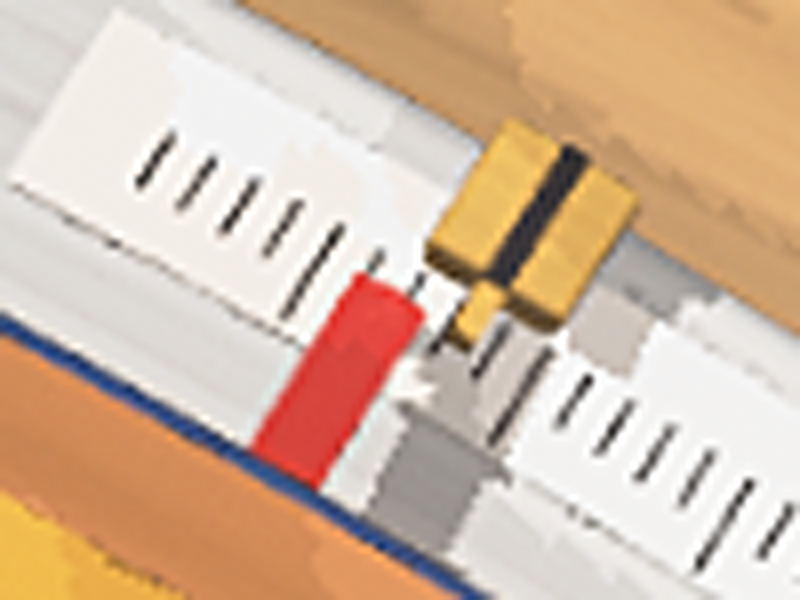

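Crop: pointer tip centre (390,295) is left (+y) of the mark, whose tip is at (465,338) and black line runs (572,158) to (503,278). So the pointer is past the mark.

```bash
python3 - <<'E'
from h import *
c=tuple(np.load("pics/w5.npy",allow_pickle=True)); print(-c[0].T@c[1])
def q(u,v,z): return 1000*at_z("wrist",223+u/8-.45,27+v/8-.45,z,c)[:2]
for k,x in {"tipL":(358,273,.031),"tipR":(425,315,.031),"baseL":(255,447,.031),"baseR":(318,490,.031),"lineA":(572,158,.034),"lineB":(503,278,.034),"mtipL":(448,328,.031),"mtipR":(474,348,.031),"t0":(172,135,.021),"t1":(342,226,.021),"t2":(548,350,.021),"t3":(748,483,.021),"e1":(12,182,.021),"e2":(690,590,.021)}.items(): print(k,q(*x).round(2))
E
```

```text
[ 0.65544119 -0.01453384  0.26996243]
tipL [697.05  -3.42]
tipR [696.11 -11.23]
baseL [676.54  -2.06]
baseR [675.33  -9.55]
lineA [716.9  -17.07]
lineB [702.5  -16.42]
mtipL [695.94 -13.84]
mtipR [695.26 -17.03]
t0 [704.03  20.87]
t1 [702.64   0.74]
t2 [700.27 -24.05]
t3 [697.43 -48.87]
e1 [692.53  33.7 ]
e2 [684.31 -48.47]
```

Call:
step_arm --rows '[[[-0.2, -3.0, -2.8, 0.7, 0, 0, 0], [-0.2, -3.0, -2.8, 0.7, 0, 0, 0], [-0.2, -3.0, -2.8, 0, 0, 0, 0], [-0.2, -3.0, -2.8, 0, 0, 0, 0], [-0.2, 0, 0, 0, 0, 0, 0], [-0.2, 0, 0, -2.5, 0, 0, 0], [-0.2, 0, 0, -2.5, 0, 0, 0], [-0.4, 0, 0, 0, 0, 0, 0], [-0.4, 0, 0, 0, 0, 0, 0]]]'

```text
clock: 13.15
tool_pos: [0.4715, -0.1578, 0.0777]
orientation: [-89.9, 0.1, -154.0]
force: [0.8, -0.1, -0.4]
opening: 0.027
```

Call:
step_arm --rows '[[[-0.4, 0.27, -0.48, 0, 0, 0, 6.25], [-0.4, 0.32, -0.45, 0, 0, 0, 6.25], [-0.4, 0.37, -0.41, 0, 0, 0, 6.25], [-0.4, 0, 0, 0, 0, 0, 0]]]'

```text
clock: 13.65
tool_pos: [0.4808, -0.1711, 0.0777]
orientation: [-89.9, 0.1, -135.4]
force: [-1.9, 1.5, 0.5]
opening: 0.0264
```

```bash
python3 - <<'E'
from h import *
o=ctrl.get_obs(); print(o["clock"],o["joint_pos"].round(1),o["tool_pos"].round(4),o["orientation"].round(2),o["force"].round(1))
a=ctrl.snapshot("scene"); c=cam("scene")
h=cv2.cvtColor(a,cv2.COLOR_BGR2HSV); m=cv2.inRange(h,(0,150,80),(6,255,255))|cv2.inRange(h,(174,150,80),(180,255,255))
m[:200]=0; m[230:]=0; m[:,:205]=0;m[:,235:]=0
ys,xs=np.nonzero(m); print(xs.mean(),ys.mean(),len(xs),at_z("scene",xs.mean(),ys.mean(),.031,c))
C=np.array([51.65,-13.5]);r=5.05
ph=np.radians(225-7*np.arange(19)); P=C+r*np.c_[np.cos(ph),np.sin(ph)]; print(P[0].round(2),np.diff(P,axis=0).round(2).tolist())
E
```

```text
13.65 [  2.5  13.8 -31.    0.  -45.  132.2] [ 0.4808 -0.1711  0.0777] [-8.9940e+01  6.0000e-02 -1.3535e+02] [-1.9  1.5  0.5]
220.75 218.25 8 [ 0.6833413 -0.0077355  0.031    ]
[ 48.08 -17.07] [[-0.41, 0.46], [-0.35, 0.51], [-0.28, 0.55], [-0.22, 0.58], [-0.14, 0.6], [-0.07, 0.61], [0.01, 0.62], [0.08, 0.61], [0.15, 0.6], [0.23, 0.57], [0.29, 0.54], [0.36, 0.5], [0.42, 0.45], [0.47, 0.4], [0.51, 0.34], [0.55, 0.28], [0.58, 0.21], [0.6, 0.13]]
```

Call:
step_arm --rows '[[[-0.4, -0.41, 0.46, 0, 0, 0, -7], [-0.4, -0.35, 0.51, 0, 0, 0, -7], [-0.4, -0.28, 0.55, 0, 0, 0, -7], [-0.4, -0.22, 0.58, 0, 0, 0, -7], [-0.4, -0.14, 0.6, 0, 0, 0, -7], [-0.4, -0.07, 0.61, 0, 0, 0, -7], [-0.4, 0.01, 0.62, 0, 0, 0, -7], [-0.4, 0.08, 0.61, 0, 0, 0, -7], [-0.4, 0.15, 0.6, 0, 0, 0, -7], [-0.4, 0.23, 0.57, 0, 0, 0, -7]]]'

```text
clock: 14.95
tool_pos: [0.4706, -0.1143, 0.0776]
orientation: [-90.0, 0.1, 154.3]
force: [-1.3, -4.3, 2.0]
opening: 0.0265
```

Call:
step_arm --rows '[[[-0.4, 0.29, 0.54, 0, 0, 0, -7], [-0.4, 0.36, 0.5, 0, 0, 0, -7], [-0.4, 0.42, 0.45, 0, 0, 0, -7], [-0.4, 0.47, 0.4, 0, 0, 0, -7], [-0.4, 0.51, 0.34, 0, 0, 0, -7], [-0.4, 0.55, 0.28, 0, 0, 0, -7], [-0.4, 0.58, 0.21, 0, 0, 0, -7], [-0.4, 0, 0, 0, 0, 0, 0]]]'

```text
clock: 15.95
tool_pos: [0.5024, -0.0868, 0.0772]
orientation: [-90.0, 0.0, 105.7]
force: [-0.9, -0.5, 1.5]
opening: 0.0263
```

```bash
python3 - <<'E'
from h import *
c,a=shot("w6"); o=ctrl.get_obs(); print(o["joint_pos"].round(1))
for P in ([.696,-.0155,.031],[.69,-.01,.031]): print(proj("wrist",P,c))
print(-c[0].T@c[1]-o["tool_pos"])
E
```

```text
15.95 [ 0.5024 -0.0868  0.0772] [-90.    0.  105.7] [-0.9 -0.5  1.5]
[ 12.3  13.9 -31.1   0.  -45.    3.4]
(np.float64(34.62678294488239), np.float64(227.20902969500554))
(np.float64(39.374408987767794), np.float64(234.39354719682763))
[ 0.01955544 -0.06991909  0.15779298]
```

Call:
step_arm --rows '[[[-0.4, 0, 0, 2.5, 0, 0, 0], [-0.4, 0, 0, 2.5, 0, 0, 0], [-0.4, 3.45, 3.55, 0, 0, 0, 0], [-0.4, 3.45, 3.55, 0, 0, 0, 0], [-0.4, 3.45, 3.55, 0, 0, 0, 0], [-0.4, 3.45, 3.55, 0, 0, 0, 0], [-0.4, 0, 0, 0, 0, 0, 0], [-0.4, 0, 0, 0, 0, 0, 0]]]'

```text
clock: 17.0
tool_pos: [0.64, 0.0553, 0.1265]
orientation: [-90.0, 0.0, 105.8]
force: [-0.2, 0.2, -0.7]
opening: 0.0264
```

```bash
python3 - <<'E'
from h import *
c,a=shot("w7"); print(-c[0].T@c[1])
u,v=proj("wrist",[.696,-.0145,.031],c); x,y=int(u)-35,max(0,int(v)-30); red(a,c,(x,x+70,y,y+70))
print(x,y); cv2.imwrite("pics/w7c.png",cv2.resize(a[y:y+56,x:x+70],None,fx=10,fy=10,interpolation=cv2.INTER_CUBIC))
E
```

```text
17.0 [0.64   0.0553 0.1265] [-90.    0.  105.8] [-0.2  0.2 -0.7]
[ 0.65981629 -0.01459925  0.28424091]
red [214  99  27  17 237] [227.  107.2] [685.43 -12.63] [674.4 -17.5] [696.5  -8. ]
180 72
```

View pics/w7c.png

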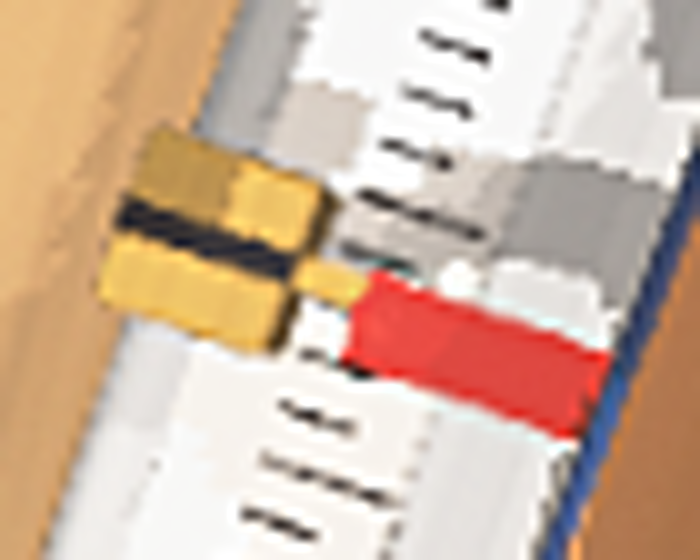

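Crop: mark line (118,213) to (290,265), mark tip (365,288); pointer tip corners (370,271) and (343,362), so the pointer is still slightly past (+y).

```bash
python3 - <<'E'
from h import *
def off(n,x0,y0,s,d):
    c=tuple(np.load(f"pics/{n}.npy",allow_pickle=True)); k=.5-.5/s
    q=lambda p,z:1000*at_z("wrist",x0+p[0]/s-k,y0+p[1]/s-k,z,c)[:2]
    for a in (4,5,6):
        yd=np.array([np.sin(np.radians(a)),np.cos(np.radians(a))])
        print(n,a,{k2:round(float(q(p,z)@yd),2) for k2,(p,z) in d.items()})
    print({k2:q(p,z).round(1) for k2,(p,z) in d.items()})
off("w7",180,72,10,{"lineA":((118,213),.034),"lineB":((290,265),.034),"mtip":((365,288),.031),"ptip":((356.5,316.5),.031),"pbase":((592,394.5),.031),"red":(((227-180+.45)*10,(107.2-72+.45)*10),.031)})
off("w5",223,27,8,{"lineA":((572,158),.034),"lineB":((503,278),.034),"mtip":((465,338),.031),"ptip":((391.5,294),.031),"pbase":((286.5,468.5),.031),"red":(((264.7-223+.45)*8,(74.1-27+.45)*8),.031)})
E
```

```text
w7 4 {'lineA': 32.94, 'lineB': 32.72, 'mtip': 32.62, 'ptip': 35.15, 'pbase': 35.05, 'red': 35.21}
w7 5 {'lineA': 45.45, 'lineB': 44.96, 'mtip': 44.75, 'ptip': 47.28, 'pbase': 46.81, 'red': 47.15}
w7 6 {'lineA': 57.95, 'lineB': 57.19, 'mtip': 56.87, 'ptip': 59.4, 'pbase': 58.55, 'red': 59.08}
{'lineA': array([717.8, -17.2]), 'lineB': array([702.3, -16.3]), 'mtip': array([696., -16.]), 'ptip': array([696.1, -13.4]), 'pbase': array([675. , -12.1]), 'red': array([685.4, -12.6])}
w5 4 {'lineA': 32.96, 'lineB': 32.61, 'mtip': 32.77, 'ptip': 41.27, 'pbase': 41.34, 'red': 41.48}
w5 5 {'lineA': 45.46, 'lineB': 44.85, 'mtip': 44.9, 'ptip': 53.4, 'pbase': 53.11, 'red': 53.43}
w5 6 {'lineA': 57.94, 'lineB': 57.08, 'mtip': 57.01, 'ptip': 65.52, 'pbase': 64.86, 'red': 65.36}
{'lineA': array([716.9, -17.1]), 'lineB': array([702.5, -16.4]), 'mtip': array([695.8, -15.8]), 'ptip': array([696.6,  -7.3]), 'pbase': array([675.9,  -5.8]), 'red': array([686.2,  -6.4])}
```

Call:
step_arm --rows '[[[-0.2, -3.45, -3.55, 0, 0, 0, 0], [-0.2, -3.45, -3.55, 0, 0, 0, 0], [-0.2, -3.45, -3.55, 0, 0, 0, 0], [-0.2, -3.45, -3.55, 0, 0, 0, 0], [-0.2, 0, 0, 0, 0, 0, 0], [-0.2, 0, 0, -2.5, 0, 0, 0], [-0.2, 0, 0, -2.5, 0, 0, 0], [-0.4, 0, 0, 0, 0, 0, 0], [-0.4, 0, 0, 0, 0, 0, 0]]]'

```text
clock: 18.18
tool_pos: [0.5028, -0.0869, 0.0777]
orientation: [-90.0, 0.0, 105.7]
force: [-0.9, 0.6, -1.1]
opening: 0.0269
```

Call:
step_arm --rows '[[[-0.4, 0.43, 0.1, 0, 0, 0, -5], [-0.4, 0.44, 0.07, 0, 0, 0, -5], [-0.4, 0.44, 0.03, 0, 0, 0, -5], [-0.4, 0.44, -0.01, 0, 0, 0, -5], [-0.4, 0, 0, 0, 0, 0, 0], [-0.4, 0, 0, 0, 0, 0, 0]]]'

```text
clock: 18.92
tool_pos: [0.5196, -0.0849, 0.0775]
orientation: [-90.0, 0.0, 85.8]
force: [-4.5, 0.2, 2.7]
opening: 0.0265
```

Call:
step_arm --rows '[[[-0.4, 0, 0, 2.5, 0, 0, 0], [-0.4, 0, 0, 2.5, 0, 0, 0], [-0.4, 3.3, 3.55, 0, 0, 0, 5], [-0.4, 3.3, 3.55, 0, 0, 0, 5], [-0.4, 3.3, 3.55, 0, 0, 0, 5], [-0.4, 3.3, 3.55, 0, 0, 0, 5], [-0.4, 0, 0, 0, 0, 0, 0], [-0.4, 0, 0, 0, 0, 0, 0]]]'

```text
clock: 19.92
tool_pos: [0.6518, 0.0573, 0.1267]
orientation: [-90.0, 0.0, 105.8]
force: [-0.1, 0.8, -0.5]
opening: 0.0264
```

```bash
python3 - <<'E'
from h import *
c,a=shot("w8"); print(-c[0].T@c[1])
u,v=proj("wrist",[.696,-.0145,.031],c); x,y=int(u)-35,max(0,int(v)-30); P=red(a,c,(x,x+70,y,y+70))
print(x,y,P.mean(0)@[np.sin(np.radians(4)),np.cos(np.radians(4))]); cv2.imwrite("pics/w8c.png",cv2.resize(a[y:y+56,x:x+70],None,fx=10,fy=10,interpolation=cv2.INTER_CUBIC))
E
```

```text
19.93 [0.6518 0.0573 0.1267] [-90.    0.  105.8] [-0.1  0.8 -0.5]
[ 0.67150752 -0.01264183  0.28445778]
red [230  98  27  18 235] [242.9 106.4] [684.47 -14.82] [673.5 -19.6] [695.8 -10. ]
194 73 32.95953018947324
```

View pics/w8c.png

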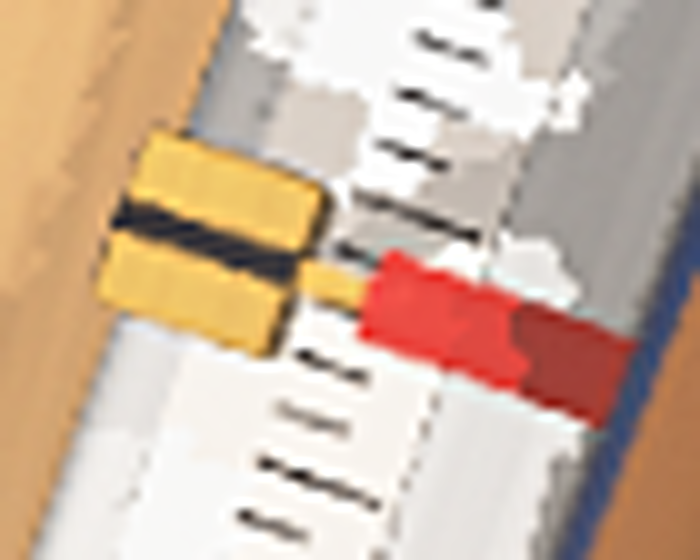

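Crop: line (115,213)–(298,266), mark tip centre about (335,284), pointer tip corners (388,250) and (358,340), base (635,342) and (603,430).

```bash
python3 - <<'E'
from h import *
def off(n,x0,y0,s,d):
    c=tuple(np.load(f"pics/{n}.npy",allow_pickle=True)); k=.5-.5/s
    q=lambda p,z:1000*at_z("wrist",x0+p[0]/s-k,y0+p[1]/s-k,z,c)[:2]
    for a in (3,4,5):
        yd=np.array([np.sin(np.radians(a)),np.cos(np.radians(a))])
        print(n,a,{k2:round(float(q(p,z)@yd),2) for k2,(p,z) in d.items()})
off("w8",194,73,10,{"lineA":((115,213),.034),"lineB":((298,266),.034),"mtip":((335,283.5),.031),"ptip":((373,295),.031),"pbase":((619,386),.031)})
# automatic: dark line & brass & red profiles resampled into a metric top view, axes along slide (a=4deg)
for n,z in (("w7",.032),("w8",.032),("w5",.032)):
    c=tuple(np.load(f"pics/{n}.npy",allow_pickle=True)); a=cv2.imread(f"pics/{n}_raw.png"); th=np.radians(4)
    X=np.arange(670,725,.25);Y=np.arange(-35,5,.1)
    o=np.array([700,-16.]); ex=np.array([np.cos(th),-np.sin(th)]);ey=np.array([np.sin(th),np.cos(th)])
    def samp(xs,z): 
        ys=np.arange(-14,14,.1); m=np.array([[proj("wrist",[*( (o+ex*x+ey*y)/1000),z],c) for x in xs] for y in ys],np.float32)
        return ys,cv2.remap(a,m[...,0],m[...,1],cv2.INTER_CUBIC).astype(float)
    for nm,xs,z in(("line",(5,8,11,14),.034),("tip",(-1,0,1),.031),("ptr",(-20,-16,-12,-8),.031)):
        ys,I=samp(xs,z); out=[]
        for j in range(len(xs)):
            b,g,r=I[:,j].T
            if nm=="line": w=np.where((np.abs(ys)<4),np.clip(110-g,0,None),0)
            elif nm=="tip": w=np.where(np.abs(ys)<4,np.clip(np.minimum(r,g*1.3)-b-50,0,None)*(g>110),0)
            else: w=np.clip(r-g-50,0,60)*(g<110)
            out.append(round(float((w*ys).sum()/max(w.sum(),1e-6)),2))
        print(n,nm,out)
E
```

```text
w8 3 {'lineA': 20.48, 'lineB': 20.24, 'mtip': 20.7, 'ptip': 20.65, 'pbase': 21.53}
w8 4 {'lineA': 33.01, 'lineB': 32.49, 'mtip': 32.88, 'ptip': 32.78, 'pbase': 33.27}
w8 5 {'lineA': 45.53, 'lineB': 44.72, 'mtip': 45.06, 'ptip': 44.9, 'pbase': 45.0}
w7 line [0.0, 0.06, 0.1, -0.1]
w7 tip [0.25, 0.22, 0.05]
w7 ptr [2.25, 2.25, 2.3, 2.55]
w8 line [0.23, 0.12, -0.01, -0.06]
w8 tip [0.25, 0.24, 0.16]
w8 ptr [-0.03, -0.0, 0.1, 0.05]
w5 line [0.12, 0.16, -0.04, -0.09]
w5 tip [0.22, 0.21, 0.15]
w5 ptr [8.66, 8.65, 8.61, 8.47]
```

Call:
step_arm --rows '[[[0, -2.12, 0.37, 0.3, 0, 0, 9.25], [0, -2.12, 0.37, 0.3, 0, 0, 9.25], [0, -2.12, 0.37, 0.3, 0, 0, 9.25], [0, -2.12, 0.37, 0.3, 0, 0, 9.25], [0, -2.12, 0.37, 0.3, 0, 0, 9.25], [0, -2.12, 0.37, 0.3, 0, 0, 9.25], [0, -2.12, 0.37, 0.3, 0, 0, 9.25], [0, -2.12, 0.37, 0.3, 0, 0, 9.25], [0, 0, 0, 0, 0, 0, 0], [0, 0, 0, 0, 0, 0, 0]]]'

```text
clock: 21.22
tool_pos: [0.4825, 0.0863, 0.1514]
orientation: [-90.0, 0.1, 179.6]
force: [1.1, 0.0, -0.1]
opening: 0.044
```

```bash
python3 - <<'E'
from h import *
c,a=shot("w9"); print(-c[0].T@c[1], ctrl.get_obs()["joint_pos"].round(1))
cv2.imwrite("pics/w9.png",cv2.resize(a,(800,600),interpolation=cv2.INTER_CUBIC)); red(a,c,(0,512,0,384),.1)
E
```

```text
21.23 [0.4825 0.0863 0.1514] [-9.000e+01  1.000e-01  1.796e+02] [ 1.1  0.  -0.1]
[0.55451861 0.08532984 0.30918267] [ 33.2   6.8 -28.3   0.  -54.8  56.4]
red [241 190  28  37 635] [253.7 210.9] [483.37  88.42] [471.3  77.8] [499.5  97.9]
```

View pics/w9.png

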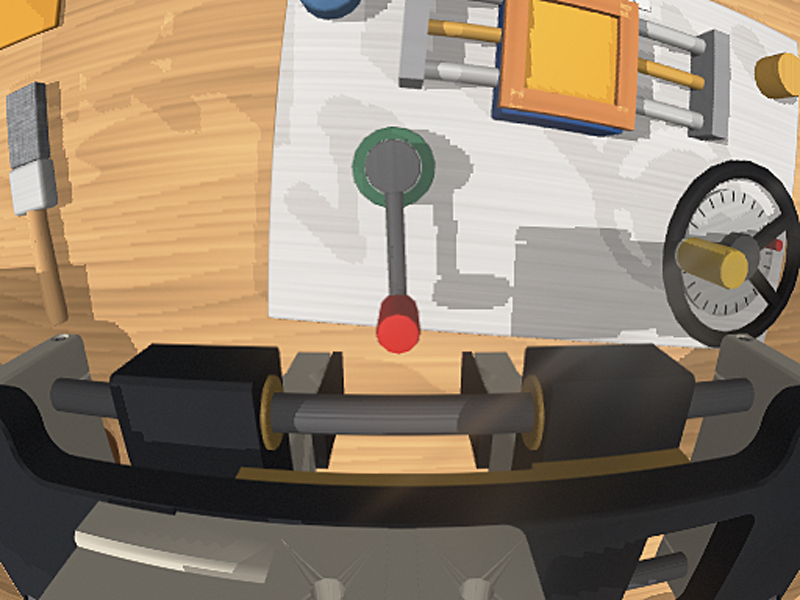

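Lever knob top at (398,334), hub (393,166); crank knob top (733,267), wheel hub (742,250), dog (779,245).

```bash
python3 - <<'E'
from h import *
c=tuple(np.load("pics/w9.npy",allow_pickle=True))
q=lambda u,v,z:1000*at_z("wrist",u*.64-.2,v*.64-.2,z,c)[:2]
K=q(398,334,.1);H=q(393,166,.07);print(K,H,np.hypot(*(K-H)),np.degrees(np.arctan2(*(K-H)[::-1])), "foot",q(393,166,.04))
k=q(733,267,.115); W=np.array([516.5,-135]); print("crank",k,np.degrees(np.arctan2(*(k-W)[::-1])))
for z in(.055,.062,.067): d=q(779,245,z); h=q(742,250,z); print(z,"dog",d,"hub",h,np.degrees(np.arctan2(*(d-W)[::-1])),np.hypot(*(d-W)))
E
```

```text
[481.31053049  87.81680903] [560.52150572  89.91202627] 79.23868078090078 -178.4848170467412 foot [561.27443145  90.48675649]
crank [518.73952802 -84.41472529] 87.46503763776354
0.055 dog [ 524.9808144  -182.19978471] hub [ 519.6020808  -143.66261226] -79.81383698210455 47.95564501894494
0.062 dog [ 525.7942632  -174.83221955] hub [ 520.56365589 -137.35633191] -76.8658704165079 40.90218872619466
0.067 dog [ 526.37529806 -169.56967301] hub [ 521.25049524 -132.85184595] -74.05728778729699 35.95252151874419
```

```bash
python3 - <<'E'
import numpy as np
C=np.array([56.05,9.0]);r=7.95
for p0,st,n in((181.5,6,10),(121.5,2,14)):
    ph=np.radians(p0-st*np.arange(n+1)); P=C+r*np.c_[np.cos(ph),np.sin(ph)]; print(P[0].round(2),np.diff(P,axis=0).round(2).tolist())
E
```

```text
[48.1   8.79] [[0.02, 0.83], [0.11, 0.83], [0.19, 0.81], [0.28, 0.78], [0.36, 0.75], [0.43, 0.71], [0.51, 0.66], [0.57, 0.6], [0.63, 0.54], [0.69, 0.47]]
[51.9  15.78] [[0.24, 0.14], [0.24, 0.13], [0.25, 0.12], [0.25, 0.12], [0.26, 0.11], [0.26, 0.1], [0.26, 0.09], [0.27, 0.08], [0.27, 0.07], [0.27, 0.06], [0.27, 0.05], [0.27, 0.04], [0.28, 0.03], [0.28, 0.02]]
```

Call:
step_arm --rows '[[[0, -0.1, 0.15, -2.0, 0, 0, 0], [0, 0, 0, -2.0, 0, 0, 0], [0, 0, 0, -2.0, 0, 0, 0], [0, 0, 0, -2.0, 0, 0, 0], [-0.2, 0, 0, 0, 0, 0, 0], [-0.4, 0, 0, 0, 0, 0, 0], [-0.4, 0, 0, 0, 0, 0, 0]]]'

```text
clock: 22.15
tool_pos: [0.4818, 0.0884, 0.0716]
orientation: [-90.0, 0.1, 179.7]
force: [-0.3, 0.1, -0.2]
opening: 0.027
```

Call:
step_arm --rows '[[[-0.4, 0.02, 0.83, 0, 0, 0, -6], [-0.4, 0.11, 0.83, 0, 0, 0, -6], [-0.4, 0.19, 0.81, 0, 0, 0, -6], [-0.4, 0.28, 0.78, 0, 0, 0, -6], [-0.4, 0.36, 0.75, 0, 0, 0, -6]]]'

```text
clock: 22.78
tool_pos: [0.4904, 0.1277, 0.0713]
orientation: [-89.9, 0.0, 149.5]
force: [-0.3, -4.4, 0.0]
opening: 0.0265
```

Call:
step_arm --rows '[[[-0.4, 0.43, 0.71, 0, 0, 0, -6], [-0.4, 0.51, 0.66, 0, 0, 0, -6], [-0.4, 0.57, 0.6, 0, 0, 0, -6], [-0.4, 0.63, 0.54, 0, 0, 0, -6], [-0.4, 0.69, 0.47, 0, 0, 0, -6]]]'

```text
clock: 23.4
tool_pos: [0.5181, 0.1576, 0.0712]
orientation: [-89.9, 0.0, 119.5]
force: [-4.4, -0.6, 2.4]
opening: 0.0261
```

Call:
step_arm --rows '[[[-0.4, 0.24, 0.14, 0, 0, 0, -2], [-0.4, 0.24, 0.13, 0, 0, 0, -2]]]'

```text
clock: 23.65
tool_pos: [0.5234, 0.1605, 0.071]
orientation: [-89.9, 0.0, 115.7]
force: [-4.5, -0.9, 2.6]
opening: 0.0264
```

Call:
step_arm --rows '[[[-0.4, 0.25, 0.12, 0, 0, 0, -2], [-0.4, 0.25, 0.12, 0, 0, 0, -2]]]'

```text
clock: 23.9
tool_pos: [0.5289, 0.1631, 0.0709]
orientation: [-90.0, 0.0, 111.6]
force: [-4.3, 0.4, 1.9]
opening: 0.0265
```

Call:
step_arm --rows '[[[-0.4, 0.26, 0.11, 0, 0, 0, -2], [-0.4, 0.26, 0.1, 0, 0, 0, -2]]]'

```text
clock: 24.15
tool_pos: [0.5343, 0.1653, 0.0708]
orientation: [-90.0, 0.0, 107.6]
force: [-3.6, 0.0, 2.8]
opening: 0.0265
```

Call:
step_arm --rows '[[[-0.4, 0.26, 0.09, 0, 0, 0, -2]]]'

```text
clock: 24.28
tool_pos: [0.5369, 0.1662, 0.0708]
orientation: [-90.0, 0.0, 105.6]
force: [-4.3, -0.3, 2.6]
opening: 0.0261
```

Call:
step_arm --rows '[[[-0.4, 0.2, 0.06, 0, 0, 0, -1.5]]]'

```text
clock: 24.4
tool_pos: [0.5389, 0.1668, 0.0708]
orientation: [-90.0, 0.0, 104.1]
force: [-4.1, 0.5, 2.2]
opening: 0.0263
```

Call:
step_arm --rows '[[[-0.4, 0.14, 0.04, 0, 0, 0, -1]]]'

```text
clock: 24.52
tool_pos: [0.5402, 0.1671, 0.0708]
orientation: [-90.0, 0.0, 103.1]
force: [-5.0, 0.6, 2.3]
opening: 0.0262
```

Call:
step_arm --rows '[[[-0.4, 0.14, 0.03, 0, 0, 0, -1]]]'

```text
clock: 24.65
tool_pos: [0.541, 0.1673, 0.0707]
orientation: [-89.9, 0.0, 102.1]
force: [-6.5, 0.8, 2.7]
opening: 0.0267
```

Call:
step_arm --rows '[[[-0.4, 0.1, 0.02, 0, 0, 0, -1]]]'

```text
clock: 24.78
tool_pos: [0.5415, 0.1673, 0.0706]
orientation: [-89.9, 0.0, 101.1]
force: [-8.8, 1.2, 4.7]
opening: 0.0261
```

Call:
step_arm --rows '[[[-0.4, 0.07, 0.01, 0.03, 0, 0, 0]]]'

```text
clock: 24.9
tool_pos: [0.5418, 0.1673, 0.0707]
orientation: [-89.8, 0.0, 101.2]
force: [-9.3, 1.6, 4.4]
opening: 0.0267
```

Call:
step_arm --rows '[[[-0.4, 0, 0, 0, 0, 0, 0]]]'

```text
clock: 25.02
tool_pos: [0.5418, 0.1673, 0.0707]
orientation: [-89.8, 0.0, 101.2]
force: [-8.6, 1.4, 4.4]
opening: 0.0265
```

Call:
step_arm --rows '[[[-0.4, 0.1, 0.01, 0.05, 0, 0, 0], [-0.4, 0, 0, 0, 0, 0, 0]]]'

```text
clock: 25.28
tool_pos: [0.5422, 0.1673, 0.0709]
orientation: [-89.8, 0.0, 101.1]
force: [-10.0, 2.6, 3.0]
opening: 0.0266
```

Call:
step_arm --rows '[[[-0.4, 0.1, 0.08, 0.03, 0, 0, 0], [-0.4, 0, 0, 0, 0, 0, 0]]]'

```text
clock: 25.52
tool_pos: [0.5427, 0.1675, 0.0708]
orientation: [-89.7, 0.1, 101.1]
force: [-10.0, 0.4, 2.3]
opening: 0.0263
```

Call:
step_arm --rows '[[[-0.4, 0.1, 0.03, 0, 0, 0, 0], [-0.4, 0, 0, 0, 0, 0, 0]]]'

```text
clock: 25.78
tool_pos: [0.5433, 0.1678, 0.0708]
orientation: [-89.7, 0.1, 101.1]
force: [-11.6, 0.3, 3.2]
opening: 0.026
```

Call:
step_arm --rows '[[[-0.4, 0.05, 0.01, 0, 0, 0, 0], [-0.4, 0, 0, 0, 0, 0, 0]]]'

```text
clock: 26.02
tool_pos: [0.5435, 0.1679, 0.0707]
orientation: [-89.6, 0.1, 101.1]
force: [-13.1, 0.8, 4.4]
opening: 0.0264
```

Call:
step_arm --rows '[[[-0.4, 0, 0, 0, 0, 0, 0], [-0.4, 0, 0, 0, 0, 0, 0]]]'

```text
clock: 26.28
tool_pos: [0.5435, 0.1679, 0.0708]
orientation: [-89.6, 0.1, 101.1]
force: [-13.3, 2.6, 3.9]
opening: 0.0266
```

Call:
step_arm --rows '[[[-0.4, 0, 0, 0, 0, 0, 0], [-0.4, 0, 0, 0, 0, 0, 0]]]'

```text
clock: 26.52
tool_pos: [0.5435, 0.1679, 0.0707]
orientation: [-89.6, 0.1, 101.1]
force: [-12.5, 1.7, 4.3]
opening: 0.026
```

Call:
step_arm --rows '[[[-0.4, -0.15, -0.04, 0, 0, 0, 0], [-0.4, -0.15, -0.04, 0, 0, 0, 0], [-0.4, -0.15, -0.04, 0, 0, 0, 0], [-0.2, 0, 0, 0, 0, 0, 0], [0, 0, 0, 0, 0, 0, 0], [0, 0, 0, 0, 0, 0, 0]]]'

```text
clock: 27.28
tool_pos: [0.5431, 0.1683, 0.0723]
orientation: [-90.1, -0.0, 101.2]
force: [-0.1, 0.2, 0.4]
opening: 0.0432
```

```bash
python3 - <<'E'
from h import *
o=ctrl.get_obs(); print(o["clock"],o["tool_pos"].round(4),o["orientation"].round(2),o["force"].round(1),o["joint_pos"].round(1)); print(rotto(101))
E
```

```text
27.275 [0.5431 0.1683 0.0723] [-9.0080e+01 -1.0000e-02  1.0122e+02] [-0.1  0.2  0.4] [ 36.9  19.1 -24.1   0.  -46.8 -25.7]
[-0.02878332  0.07790593 -0.22333498]
```

Call:
step_arm --rows '[[[0, 0, 0, 2.0, 0, 0, 0], [0, 0, 0, 2.0, 0, 0, 0], [0, 0, 0, 2.0, 0, 0, 0], [0, 0, 0, 2.0, 0, 0, 0], [0, 2.5, -2.8, 0, 0, 0, 0], [0, 2.5, -2.8, 0, 0, 0, 0], [0, 2.5, -2.8, 0, 0, 0, 0], [0, 2.5, -2.8, 0, 0, 0, 0], [0, 0, 0, 0, 0, 0, 0], [0, 0, 0, 0, 0, 0, 0]]]'

```text
clock: 28.52
tool_pos: [0.6422, 0.0558, 0.1518]
orientation: [-90.0, 0.0, 101.2]
force: [-0.1, 0.1, -0.8]
opening: 0.0438
```

```bash
python3 - <<'E'
from h import *
c,a=shot("w10"); print(-c[0].T@c[1])
cv2.imwrite("pics/w10.png",cv2.resize(a,(800,600),interpolation=cv2.INTER_CUBIC))
o=np.array([700,-16.]); th=np.radians(4); ex=np.array([np.cos(th),-np.sin(th)]);ey=np.array([np.sin(th),np.cos(th)])
for nm,xs,z in(("line",(5,8,11,14),.034),("tip",(-1,0,1),.031),("ptr",(-20,-16,-12,-8),.031)):
    ys=np.arange(-14,14,.1); m=np.array([[proj("wrist",[*((o+ex*x+ey*y)/1000),z],c) for x in xs] for y in ys],np.float32)
    I=cv2.remap(a,m[...,0],m[...,1],cv2.INTER_CUBIC).astype(float); out=[]
    for j in range(len(xs)):
        b,g,r=I[:,j].T
        if nm=="line": w=np.where((np.abs(ys)<4),np.clip(110-g,0,None),0)
        elif nm=="tip": w=np.where(np.abs(ys)<4,np.clip(np.minimum(r,g*1.3)-b-50,0,None)*(g>110),0)
        else: w=np.clip(r-g-50,0,60)*(g<110)
        out.append(round(float((w*ys).sum()/max(w.sum(),1e-6)),2))
    print(nm,out)
E
```

```text
28.52 [0.6422 0.0558 0.1518] [-90.    0.  101.2] [-0.1  0.1 -0.8]
[ 0.65628454 -0.0154695   0.30947132]
line [0.24, 0.25, 0.04, -0.04]
tip [0.33, 0.23, 0.2]
ptr [0.25, 0.05, 0.2, 0.1]
```

View pics/w10.png

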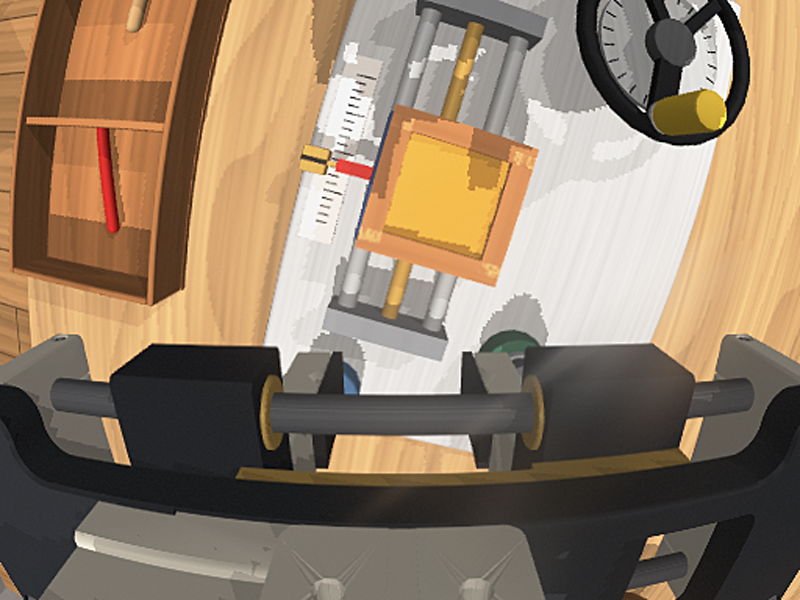

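The wrist view shows the red pointer (350,170) in line with the mark's black line (315,160). I'll check the lever numerically, then hand in.

```bash
python3 - <<'E'
from h import *
c=cam("scene"); a=ctrl.snapshot("scene"); h=cv2.cvtColor(a,cv2.COLOR_BGR2HSV); m=cv2.inRange(h,(0,150,80),(6,255,255))|cv2.inRange(h,(174,150,80),(180,255,255))
n,l,s,ce=cv2.connectedComponentsWithStats(m); u0,v0=proj("scene",[.543,.167,.08],c); ok=False
for i in range(1,n):
    if s[i,4]>8 and np.hypot(ce[i][0]-u0,ce[i][1]-v0)<25:
        P=at_z("scene",*ce[i],.08,c)*1000; ang=np.degrees(np.arctan2(P[1]-90,P[0]-560.5)); print(s[i],P.round(1),ang); ok|=abs(ang-105)<6
o=ctrl.get_obs(); print(ok,o["clock"],o["force"].round(1))
if ok: print(ctrl.close_job())
E
```

```text
[290 212   6  12  53] [536.  168.4  80. ] 107.31423166732087
True 28.625 [ 0.8  1.2 -1. ]
the job is handed in; nothing more can be done
None
```

The stencil slide is set to the mark with its backlash taken up, the clamp lever is home, and I handed the job in at 28.6 s.

**What I did**
- **Crank:** I turned it with the fingers loosely around the knob, not pinching it, and felt about 5 N at most.
- **Overshoot:** The carriage went counter-clockwise to about 10.5 mm past the mark. I measured 8.6 mm, then wound about 2 mm more.
- **Return:** I wound it back clockwise only, in two strokes of one direction. I let go once, 2.4 mm before the mark, to measure.
- **Lever:** I swung it clockwise to its stop and pressed it there for about half a second. Tangential force was about 12 N, and the largest total reading was about 14 N. Then I backed off and lifted clear.

**Last checks**
- **Pointer:** It stands at the mark within about 0.2 mm, measured from the wrist camera after the lever was clamped.
- **Slack:** The dog pin was at about y = -10 mm in the wheel's frame (-11 mm is fully taken up clockwise), measured before the lever work. The pin was hidden in the last picture, so I did not see it again.
- **Lever:** The scene camera puts the knob at about 107°, against about 105° at contact with the stop, which is within that camera's accuracy. My early estimate of home, 101.5°, differed, so I went by the force felt.
- **Contact:** Nothing was touching the robot when I handed in.

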